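# Latch the hold-down bar over the finished stained-glass panel

### The arm

A 6-joint arm with a two-finger parallel gripper is mounted at the origin on the work surface. World frame = base frame: x ahead of the robot, y to its left, z up, the work surface at z = 0. Lengths are in m, angles in rad, forces in N, time in s.
With the tool pointing down it reaches from about 0.3 to 0.775 m from the base axis. Payload 14.6 kg.
Tool frame: the origin (TCP) lies midway between the tips of the shut fingers; the grasp point (between the pads) lies 19 mm behind it (ctrl.hold_point_z is the distance from the TCP to the grasp point, in m); z points along the fingers, x is the direction in which the jaws open and shut, and the axes are right-handed (so a half turn about z gives the same grasp; the last joint's range is limited). The gripper opens to 94 mm and grips with 3 to 60 N. Pads are 16 mm wide; open, the fingers measure 119 mm over their backs; the gripper's body (75 mm by 177 mm) begins 78 mm behind the grasp point.
Start: joints at [-1.36, 0.3, 1.521, -0, 1.321, -0.067], TCP at [0.151, -0.529, 0.205] pointing down, gripper open.
Joint ranges: [-3.03, 3.03], [-0.79, 2.21], [0.23, 2.52], [-1.04, 4.18], [0, 3.07], [-2.55, 2.55]. Speed limits (rad/s): [2.22, 2.22, 2.57, 3.14, 3.14, 3.14].

### API

Orientations are given as [roll, pitch, yaw] about the fixed x, y, z axes, in that order (R = Rz(yaw) Ry(pitch) Rx(roll)).
In Python, from station import ctrl, viewer, ticket, nets gives the robot as it stands.
- The arm moves only by the tool carry_out, never from a script. Its argument "commands" is one flat list of numbers, 7 for each row, row after row: the closure, from -1 (fully open) to 1 (shut), so that 0 is half open, then the shift along the world's x, y, z in cm, then the turn, a rotation vector about the world's x, y, z in rad. In form: [gripper, tx, ty, tz, ax, ay, az, gripper, tx, ty, tz, ax, ay, az, ...]. A call has 1 to 12 rows; each row is the pose to reach, as a shift and turn from the pose measured when the call began; what a row does not reach only later rows make up. A row lasts 1/12 s, in which the tool goes at most 41.7 mm and 7.16 degrees, less where a joint would pass 70% of its speed; a pose out of reach is approached as far as the arm can. A call with a gripper value outside its range is refused whole. The fingers move at their own pace and stop on an object; "force" is the grip in N (left out, the last holds). Time passes only in rows, so rows that repeat a pose let the fingers close. It gives the time, the measured TCP pose, the force and the opening at its end, in the units of the state.
- ctrl.get_obs(): the state, without advancing time (a new reading comes with each control period).
- viewer.camera(name): name is "scene" or "side" or "wrist"; returns (picture, depth): 420x560x3 uint8, blue, green, red; 420x560 float32, m along the optical axis (not along the pixel's ray), 0 where there is no reading.
- viewer.camera_info(name): a dict with "fx", "fy", "cx", "cy" (pixels), "R" (3x3) and "t" (3): a world point X has camera coordinates R X + t. Camera axes: x right, y down, z forward; pixel columns grow to the right and rows downward; lengths in m; the calibration is good to about 2 mm. A picture is of the moment at which its call begins: read the wrist's pose just before it. camera_info takes no time and is no camera call; for the wrist camera it gives the pose at the moment of the call.
- ticket.hand_in(): hands the job in, once; it reports no verdict.
Trained networks look in the newest picture that a camera, given by its name, has taken for a name from the list of things; names that differ only in an ending like _2 or _b are one class to them, and where a whole thing is asked for, a point or a joint stands for the part that bears it (a point fixed in the world has none). Each returns a list of dicts, best first, with "confidence" (0 to 1); they miss things now and then, are a little off and sometimes report something else, mostly with a low value. They report only what shows in the picture. A call takes as long as a camera call.
- nets.silhouettes(camera, thing): "region" (420x560 bool, what is visible of it) and "extent" ([left, top, right, bottom] in pixels, round what is visible of it).
The state is a dict: "time_s": time; "qpos": joint angles; "joint_vel": joint speeds; "tau": joint torques, N m; "ee_pos": TCP position; "eef_rot": TCP orientation; "force": force on the tool from outside, world axes, zero at the start; "moment": the same for the moment, N m; "grip_width": finger opening in m.
Only numpy, scipy, OpenCV 4.12 (cv2) and the standard library are available. Lean on these libraries where they do the work, as an engineer would, in place of code of your own. Each camera call takes 0.05 s, during which the arm holds its last target. There are 200 camera calls.

### The job

The finished stained-glass panel lies in the tray whose hold-down bar has the orange knob. Lift that bar by its knob over the near cheek of the steel keeper, let it drop fully home into the keeper's notch, and let go. Leave the other tray's bar, with the black knob, as it is.

Things in the scene. Friction and masses are not known exactly. Their poses are not given: they have to be found in the camera images.
- show_knob (a point): Centre of the orange knob to grip: upright cylinder, 24 mm diameter, 38 mm tall, on a 6 mm stem on an aluminium bar 12 mm wide, 16 mm tall. Centre is 25 mm above the bar's top, 86 mm above the bench. Frame of the bar: z up when level, +y along the bar to its pivot (200 mm away, 33 mm lower), x across it. The bar ends 95 mm beyond the knob. It starts level, swung out of the notch towards -x.
- show_pivot (a point): Where the bar's two pivot axes cross, at the bar's mid-height, 53 mm above the bench. Frame of the tray, as for the notch. The bar swings sideways about the vertical (light friction, stays where left; starts 0.24 to 0.5 rad out of the notch towards -x, the robot's side) and lifts up to 0.7 rad. It falls back to level by its weight (0.2 kg; 1.5 N at the knob); a stop holds it level.
- show_notch (a point): Middle of the notch's floor in the steel keeper, 45 mm above the bench. Fixed tray: light wood, 200 x 240 mm, walls 30 mm. Frame: z up, +y to the pivot (270 mm), x across the notch: 36 mm wide, open at the top, between two cheeks 9 mm thick and 22 mm high; keeper 20 mm thick in y. The bar stops at the -x cheek unless lifted over. Latched: bar level, knob's centre at (0, 70, 40) mm here.
- spare_knob (a point): Centre of the black knob on the bar of the other tray, of the same shape and sizes (darker wood, no finished panel, only loose greenish offcuts); its bar stands open too. To be left alone.

How it is judged:
By the outcome, as a careful person would: the job done as asked, in the order asked, and still so for the second after the job is handed in, with the robot touching nothing.
It also fails if it takes over 32 s, if anything falls off the work surface, if the arm or the gripper's body presses on something with over 40 N, if the wrist force passes 120 N, or if a joint passes its speed limit or range.

## Working session

There is one attempt and no reset: what is moved stays moved. The work goes in short steps, Python scripts to look and compute and a tool call to move; the robot and the scene stay as the last step left them, time stands still between calls to the robot, and variables do not carry over. Pictures are saved under pics/ and viewed, about 8 in all and at most 12, crops included, and the job is handed in when it is done.

Besides the shell and the picture viewer there is one more tool, called as a command line: name --argument value ..., lists and objects as JSON in quotes. carry_out: Moves the arm, as the interface text tells. Its arguments: {"type":"object","properties":{"commands":{"type":"array","items":{"type":"number"}},"force":{"type":"number"}},"required":["commands"]}

```bash
mkdir -p pics; cat > h.py <<'E'
import numpy as np, cv2
from station import ctrl, viewer, ticket, nets
def w(cam,u,v,z):
    i=viewer.camera_info(cam);K=np.array([(u-i["cx"])/i["fx"],(v-i["cy"])/i["fy"],1]);R=np.array(i["R"]);t=np.array(i["t"])
    c=-R.T@t;d=R.T@K
    return c+d*(z-c[2])/d[2]
def cloud(cam,dep):
    i=viewer.camera_info(cam);v,u=np.mgrid[:420,:560]
    P=np.stack([(u-i["cx"])/i["fx"]*dep,(v-i["cy"])/i["fy"]*dep,dep],-1)
    return (P-np.array(i["t"]))@np.array(i["R"])
E
python3 - <<'E'
from h import *
for c in ["scene","side"]:
    p,d=viewer.camera(c);cv2.imwrite(f"pics/{c}0.png",p);X=cloud(c,d)
    for n in ["show_knob","spare_knob","show_notch"]:
        for r in nets.silhouettes(c,n)[:2]:
            m=r["region"]&(d>0);q=X[m];print(c,n,round(r["confidence"],2),r["extent"],m.sum(),q.mean(0).round(3) if len(q) else 0,q.min(0).round(3),q.max(0).round(3))
print(ctrl.get_obs())
E
```

```text
scene show_knob 0.86 [316.5, 217.3, 413.0, 303.5] 1054 [0.561 0.197 0.058] [ 0.492  0.057 -0.001] [0.613 0.336 0.105]
scene show_notch 0.8 [287.7, 217.0, 418.5, 346.8] 9572 [0.615 0.2   0.02 ] [ 0.493  0.054 -0.006] [0.718 0.352 0.105]
side show_knob 0.9 [188.7, 244.5, 296.6, 330.7] 1277 [0.551 0.195 0.061] [ 0.498  0.044 -0.001] [0.608 0.337 0.107]
side show_knob 0.42 [287.0, 149.4, 374.0, 203.2] 884 [ 0.503 -0.214  0.056] [ 0.428 -0.399 -0.002] [ 0.586 -0.065  0.106]
side spare_knob 0.83 [296.5, 149.7, 373.4, 197.5] 776 [ 0.497 -0.217  0.058] [ 0.428 -0.406 -0.003] [ 0.566 -0.085  0.106]
side spare_knob 0.71 [156.3, 225.0, 296.9, 357.1] 10411 [0.605 0.21  0.023] [ 0.498  0.021 -0.001] [0.73  0.353 0.107]
side show_notch 0.96 [154.7, 228.8, 297.7, 356.3] 10516 [0.605 0.209 0.023] [ 0.498  0.005 -0.002] [0.731 0.354 0.107]
{'time_s': 0.4, 'qpos': array([-1.35960348e+00,  2.99967758e-01,  1.52106053e+00,  1.52743326e-05,
        1.32068357e+00, -6.66033681e-02]), 'joint_vel': array([-0.00131397, -0.00385866, -0.00178307, -0.00045342,  0.00020451,
       -0.00052284]), 'tau': array([-1.05100902e-03, -5.31200445e+01, -3.52603877e+01,  7.07952445e-02,
        2.18403147e-02, -2.00856488e-05]), 'ee_pos': array([ 0.15082298, -0.52888344,  0.20538277]), 'eef_rot': array([-3.14156995e+00,  1.17950562e-04, -1.29300389e+00]), 'force': array([ 0.25359048,  0.40101828, -0.89085672]), 'moment': array([ 0.01588508, -0.0618936 , -0.04319013]), 'grip_width': 0.09388780535020765}
```

View pics/scene0.png

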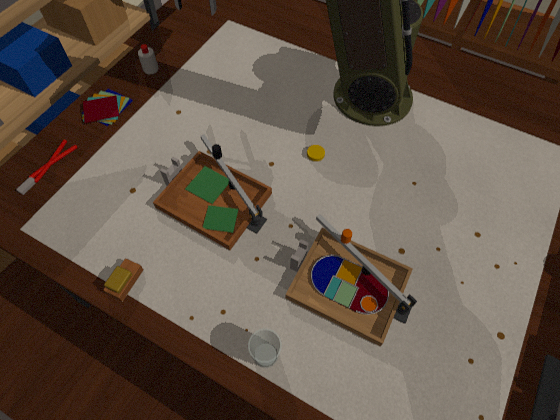

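View pics/side0.png

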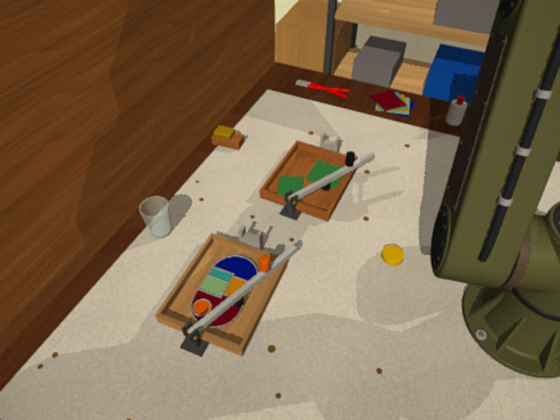

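The scene picture shows the orange knob at about (347,236), its keeper at (300,258) and its pivot at (404,305). In the side picture they are at (265,262), (252,237) and (193,335). I'll measure these points next.

```bash
python3 - <<'E'
from h import *
ims=[]
for c,(x0,y0) in {"scene":(270,200),"side":(140,215)}.items():
    p,d=viewer.camera(c);X=cloud(c,d)
    hsv=cv2.cvtColor(p,cv2.COLOR_BGR2HSV)
    near=(X[...,0]>.4)&(X[...,0]<.78)&(X[...,1]>0)&(X[...,1]<.42)&(d>0)
    k=near&(X[...,2]>.066)&(hsv[...,0]<18)&(hsv[...,1]>150);q=X[k];print(c,"knob",k.sum(),q.mean(0).round(4),q.min(0).round(3),q.max(0).round(3))
    t=q[q[:,2]>.1];print(" top",len(t),t.mean(0).round(4) if len(t) else 0)
    b=near&(X[...,2]>.05)&(X[...,2]<.066)&~k;q=X[b]
    # everything z .05-.07
    r=cv2.fitLine(q[:,:2].astype(np.float32),cv2.DIST_HUBER,0,.01,.01).ravel();print(" bar line",r.round(4))
    g=near&(X[...,2]>.012)&(X[...,2]<.075)&(hsv[...,1]<70)
    n,l,s,ce=cv2.connectedComponentsWithStats(g.astype(np.uint8))
    for j in range(1,n):
        if s[j,4]>15:
            q=X[l==j];print("  grey",s[j],q.mean(0).round(3),q.min(0).round(3),q.max(0).round(3))
    wl=near&(X[...,2]>.024)&(X[...,2]<.034)
    rr=cv2.minAreaRect((X[wl][:,:2]*1000).astype(np.float32));print(" wall rect",rr)
    ims.append(cv2.resize(p[y0:y0+150,x0:x0+165],None,fx=2.4,fy=2.4*1.5,interpolation=cv2.INTER_CUBIC) if 0 else cv2.resize(p[y0:y0+150,x0:x0+160],None,fx=2.5,fy=2.5,interpolation=cv2.INTER_CUBIC))
cv2.imwrite("pics/crop.png",np.hstack(ims))
E
```

```text
scene knob 127 [0.5444 0.1474 0.0942] [0.529 0.135 0.07 ] [0.553 0.158 0.106]
 top 59 [0.5404 0.1464 0.1022]
 bar line [0.3286 0.9445 0.5745 0.2351]
  grey [316 214 101 101 999] [0.569 0.221 0.054] [0.503 0.056 0.012] [0.625 0.348 0.072]
  grey [290 240  18  31 296] [0.621 0.066 0.046] [0.59  0.053 0.013] [0.646 0.075 0.07 ]
  grey [311 257  14  17  26] [0.608 0.108 0.015] [0.582 0.103 0.012] [0.634 0.117 0.019]
  grey [317 267  23  29  47] [0.636 0.157 0.015] [0.589 0.141 0.012] [0.671 0.166 0.019]
  grey [333 269  30  32  80] [0.618 0.197 0.015] [0.567 0.176 0.012] [0.669 0.223 0.034]
  grey [349 292   8  16  23] [0.645 0.223 0.015] [0.625 0.221 0.012] [0.667 0.224 0.019]
  grey [356 301  32  14  67] [0.644 0.274 0.014] [0.61  0.241 0.012] [0.667 0.295 0.019]
 wall rect ((613.2318115234375, 197.34693908691406), (203.30136108398438, 283.8009948730469), 1.3384900093078613)
side knob 177 [0.5341 0.1522 0.0944] [0.524 0.136 0.067] [0.547 0.16  0.107]
 top 87 [0.5356 0.1487 0.104 ]
 bar line [0.348  0.9375 0.5658 0.2302]
  grey [238 225  26  24 364] [0.612 0.069 0.047] [0.586 0.054 0.013] [0.641 0.079 0.071]
  grey [ 182  245  115  103 1742] [0.577 0.225 0.046] [0.499 0.058 0.012] [0.665 0.349 0.075]
 wall rect ((609.9161987304688, 202.36495971679688), (201.8076934814453, 287.5687561035156), 1.9176815748214722)
```

View pics/crop.png

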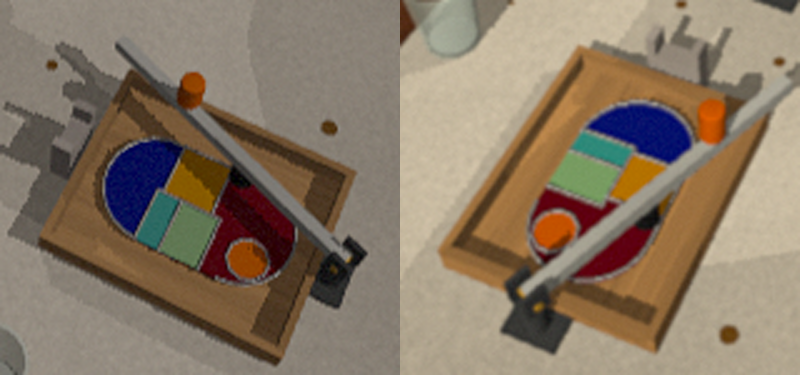

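The measurements agree: pivot about (0.608, 0.336), knob about (0.539, 0.148, 0.086), bar direction (0.34, 0.94), swing about 0.375 rad. Latched, the knob should be at about (0.614, 0.136). I'll move to above the knob.

carry_out --commands '[-1,3.2,5.6,0,0,0,0.08,-1,6.4,11.3,0,0,0,0.16,-1,9.7,16.9,0,0,0,0.24,-1,12.9,22.6,0,0,0,0.32,-1,16.2,28.2,0,0,0,0.4,-1,19.4,33.8,0,0,0,0.48,-1,20,35,0,0,0,0.56,-1,22,38.4,0,0,0,0.64,-1,24,41.9,0,0,0,0.72,-1,26,45.4,0,0,0,0.8,-1,28,48.9,0,0,0,0.88,-1,30,52.3,0,0,0,0.946]'

```text
time_s: 1.5
ee_pos: [0.4, -0.093, 0.2058]
eef_rot: [3.142, -0.001, -0.343]
force: [-0.5, -0.9, 0.0]
grip_width: 0.094
```

```bash
python3 - <<'E'
from h import *
o=ctrl.get_obs();print(o["time_s"],o["ee_pos"],o["eef_rot"],o["qpos"].round(3))
E
```

```text
1.5 [ 0.39996663 -0.0930248   0.20580323] [ 3.14157915e+00 -9.37686850e-04 -3.42840962e-01] [-0.318 -0.018  1.883 -0.     1.276  0.025]
```

carry_out --commands '[-1,2,3.4,0,0,0,0,-1,4,6.8,0,0,0,0,-1,6,10.3,0,0,0,0,-1,8,13.8,0,0,0,0,-1,10,17.3,0,0,0,0,-1,12,20.7,-1,0,0,0,-1,13.9,24.1,-2,0,0,0,-1,13.9,24.1,-3,0,0,0,-1,13.9,24.1,-3,0,0,0]'

```text
time_s: 2.25
ee_pos: [0.5383, 0.1491, 0.1731]
eef_rot: [3.14, 0.002, -0.34]
force: [-0.1, -0.5, 0.6]
grip_width: 0.0942
```

```bash
python3 - <<'E'
from h import *
o=ctrl.get_obs();print(o["time_s"],o["ee_pos"],o["eef_rot"],o["qpos"].round(3))
p,d=viewer.camera("wrist");X=cloud("wrist",d);cv2.imwrite("pics/w1.png",p)
hsv=cv2.cvtColor(p,cv2.COLOR_BGR2HSV)
k=(X[...,2]>.067)&(X[...,2]<.12)&(hsv[...,0]<18)&(hsv[...,1]>150)&(d>0);q=X[k];print(k.sum(),q.mean(0),q.min(0),q.max(0))
t=q[q[:,2]>.1];print("top",len(t),t.mean(0),(t.min(0)+t.max(0))/2)
E
```

```text
2.25 [0.53826812 0.14912032 0.17313637] [ 3.13951848e+00  2.48345880e-03 -3.40458113e-01] [ 2.050e-01  3.480e-01  1.534e+00 -1.000e-03  1.262e+00  5.460e-01]
824 [0.53713404 0.15096622 0.10028054] [0.52475906 0.13704344 0.06994892] [0.54780492 0.15978875 0.10765306]
top 612 [0.53639522 0.14902405 0.10526663] [0.53622214 0.14835448 0.10387654]
```

View pics/w1.png

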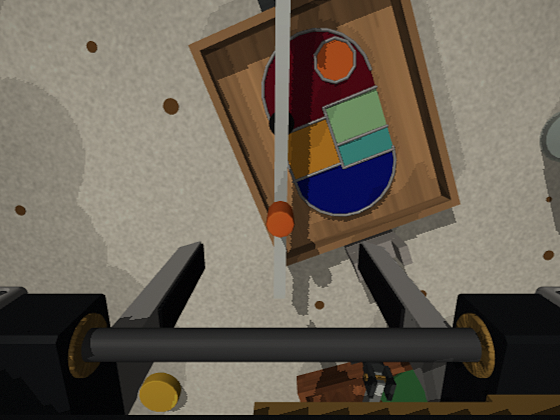

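The wrist view shows the orange knob at (280,218), midway between the fingers and in line with the bar. I'll descend and grip.

carry_out --commands '[-1,-0.2,0,-3,0,0,-0.02,-1,-0.2,0,-6,0,0,-0.02,-1,-0.2,0,-8.5,0,0,-0.02,-1,-0.2,0,-10.4,0,0,-0.02,-1,-0.2,0,-10.4,0,0,-0.02,0.5,-0.2,0,-10.4,0,0,-0.02,1,-0.2,0,-10.4,0,0,-0.02,1,-0.2,0,-10.4,0,0,-0.02,1,-0.2,0,-10.4,0,0,-0.02,1,-0.2,0,-10.4,0,0,-0.02]' --force 25

```text
time_s: 3.13
ee_pos: [0.5367, 0.1481, 0.0716]
eef_rot: [3.141, -0.0, -0.362]
force: [1.0, 0.1, -0.1]
grip_width: 0.0641
```

```bash
python3 - <<'E'
from h import *
from scipy.spatial.transform import Rotation as Ro
o=ctrl.get_obs();print(o["time_s"],o["ee_pos"],o["eef_rot"],o["grip_width"],o["force"])
k=o["ee_pos"]+[0,0,.019]
R0=Ro.from_euler("xyz",o["eef_rot"])
P=np.array([.608,.336,.053]); b=P[:2]-k[:2];a0=np.arctan2(-b[0],b[1]);print("dist",np.hypot(*b),"yaw",a0)
aT=.028; v=o["ee_pos"]-P
print("swing",aT-a0)
for lift,s in [(0,0),(.05,0),(.1,0),(.15,0)]+[(.15,x) for x in (.125,.25,.375)]+[(.1,.375),(.05,.375),(0,.375)]:
    # lift about bar x (far end -y goes up): rotate by -lift about bar x
    ax=np.array([np.cos(a0),np.sin(a0),0])
    R=Ro.from_rotvec([0,0,s])*Ro.from_rotvec(-lift*ax)
    print(lift,s,((R.apply(v)-v)*100).round(2),R.as_rotvec().round(3))
E
```

```text
3.1333 [0.53673445 0.14805823 0.07160694] [ 3.14094037e+00 -5.73148926e-05 -3.61868829e-01] 0.06411759439985776 [ 1.00401467  0.13426193 -0.13085004]
dist 0.20099972123690557 yaw -0.3624386123276699
swing 0.3904386123276699
0 0 [0. 0. 0.] [0. 0. 0.]
0.05 0 [0.04 0.11 1.  ] [-0.047  0.018  0.   ]
0.1 0 [0.1  0.27 2.  ] [-0.094  0.035  0.   ]
0.15 0 [0.18 0.47 2.98] [-0.14   0.053  0.   ]
0.15 0.125 [ 2.52 -0.25  2.98] [-0.143  0.044  0.125]
0.15 0.25 [ 4.93 -0.68  2.98] [-0.146  0.035  0.25 ]
0.15 0.375 [ 7.37 -0.8   2.98] [-0.149  0.026  0.374]
0.1 0.375 [ 7.38 -1.02  2.  ] [-0.099  0.018  0.375]
0.05 0.375 [ 7.38 -1.19  1.  ] [-0.05   0.009  0.375]
0 0.375 [ 7.38 -1.3   0.  ] [0.    0.    0.375]
```

carry_out --commands '[1,0,0,-0.3,0,0,0,1,0,0,-0.3,0,0,0,1,0,0,-0.3,0,0,0,1,0,0,-0.3,0,0,0,1,0,0,-0.3,0,0,0,1,0,0,-0.3,0,0,0,1,0,0,-0.3,0,0,0,1,0,0,-0.3,0,0,0,1,0,0,-0.3,0,0,0,1,0,0,-0.3,0,0,0]' --force 25

```text
time_s: 3.97
ee_pos: [0.5367, 0.1481, 0.0686]
eef_rot: [3.141, 0.0, -0.362]
force: [0.5, 1.0, 0.6]
grip_width: 0.0238
```

Gripped at 23.8 mm, which matches the 24 mm knob. Next I'll lift along the arc.

carry_out --commands '[1,0.02,0.05,0.5,-0.023,0.009,0,1,0.04,0.11,1,-0.047,0.018,0,1,0.07,0.18,1.5,-0.07,0.027,0,1,0.1,0.27,2,-0.094,0.035,0,1,0.14,0.36,2.5,-0.117,0.044,0,1,0.18,0.47,2.98,-0.14,0.053,0,1,0.18,0.47,2.98,-0.14,0.053,0,1,0.18,0.47,2.98,-0.14,0.053,0]'

```text
time_s: 4.63
ee_pos: [0.5383, 0.1525, 0.0982]
eef_rot: [2.99, 0.0, -0.362]
force: [-1.1, -4.1, -1.1]
grip_width: 0.0233
```

```bash
python3 - <<'E'
from h import *
from scipy.spatial.transform import Rotation as Ro
o=ctrl.get_obs();print(o["time_s"],o["ee_pos"],o["eef_rot"],o["grip_width"],o["force"])
p,d=viewer.camera("side");cv2.imwrite("pics/s2.png",cv2.resize(p[190:350,140:340],None,fx=3,fy=3,interpolation=cv2.INTER_CUBIC))
P=np.array([.608,.336,.053]);v=o["ee_pos"]-P
ax=np.array([.999,.028,0])
for dl,s in [(0,.1),(0,.2),(0,.3),(0,.39),(.05,.39),(.1,.39),(.15,.39)]:
    R=Ro.from_rotvec(dl*ax)*Ro.from_rotvec([0,0,s])
    print(dl,s,((R.apply(v)-v)*100).round(2),R.as_rotvec().round(3))
E
```

```text
4.6333 [0.53831874 0.1524527  0.09824044] [ 2.99035595e+00  3.05524519e-04 -3.61531733e-01] 0.023285938822994227 [-1.12195016 -4.05436021 -1.08677832]
0 0.1 [ 1.87 -0.6   0.  ] [0.  0.  0.1]
0 0.2 [ 3.79 -1.02  0.  ] [0.  0.  0.2]
0 0.3 [ 5.74 -1.24  0.  ] [0.  0.  0.3]
0 0.39 [ 7.5  -1.27  0.  ] [0.   0.   0.39]
0.05 0.39 [ 7.51 -1.47 -0.99] [ 0.05  -0.008  0.39 ]
0.1 0.39 [ 7.51 -1.62 -1.98] [ 0.099 -0.017  0.39 ]
0.15 0.39 [ 7.51 -1.73 -2.98] [ 0.149 -0.025  0.389]
```

View pics/s2.png

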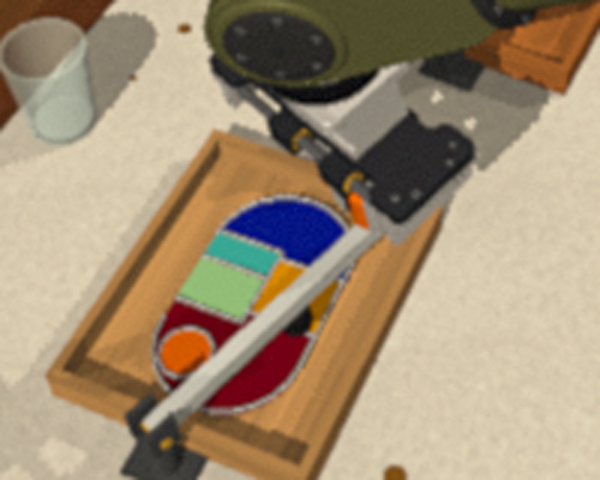

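The bar is lifted and held by the knob, at about (360,210) in the crop. I'll swing it over the cheek.

carry_out --commands '[1,0.93,-0.33,0,0,0,0.05,1,1.87,-0.6,0,0,0,0.1,1,2.83,-0.83,0,0,0,0.15,1,3.79,-1.02,0,0,0,0.2,1,4.76,-1.15,0,0,0,0.25,1,5.74,-1.24,0,0,0,0.3,1,6.72,-1.28,0,0,0,0.35,1,7.5,-1.27,0,0,0,0.39,1,7.5,-1.27,0,0,0,0.39,1,7.5,-1.27,0,0,0,0.39]'

```text
time_s: 5.52
ee_pos: [0.613, 0.1402, 0.0975]
eef_rot: [2.992, 0.001, 0.027]
force: [-0.8, 4.5, -2.8]
grip_width: 0.0237
```

```bash
python3 - <<'E'
from h import *
o=ctrl.get_obs();print(o["time_s"],o["ee_pos"],o["eef_rot"],o["grip_width"],o["force"],o["moment"])
for c in ["scene","side"]:
    p,d=viewer.camera(c);X=cloud(c,d);cv2.imwrite("pics/%s3.png"%c,cv2.resize(p[200:350,270:430] if c=="scene" else p[205:355,140:300],None,fx=2.5,fy=2.5,interpolation=cv2.INTER_CUBIC))
    g=(X[...,0]>.54)&(X[...,0]<.7)&(X[...,1]>.02)&(X[...,1]<.1)&(X[...,2]>.035)&(X[...,2]<.085)
    q=X[g];print(c,len(q),q.min(0),q.max(0))
a=[cv2.imread(f"pics/{c}3.png") for c in ("scene","side")];cv2.imwrite("pics/c3.png",np.hstack(a))
E
```

```text
5.5167 [0.61299116 0.14021623 0.09753244] [2.99181565e+00 8.71040688e-04 2.72792467e-02] 0.023689432014621484 [-0.84978398  4.5198933  -2.75554241] [ 1.08617754 -0.05923379  0.05191549]
scene 194 [0.59039929 0.04120146 0.03566255] [0.64560253 0.09815859 0.08458245]
side 46 [0.58587278 0.05715747 0.03582891] [0.62447731 0.09931715 0.0803442 ]
```

View pics/c3.png

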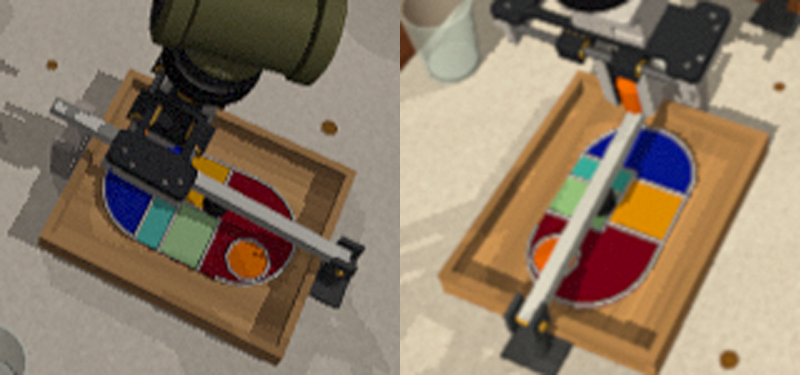

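The bar is over the notch, with its tip at (60,108) beyond the keeper in the left crop. I'll lower it back along the arc.

carry_out --commands '[1,0.01,-0.1,-0.5,0.025,0.001,0,1,0.01,-0.2,-1,0.05,0.001,0,1,0.01,-0.28,-1.5,0.075,0.002,0,1,0.01,-0.35,-1.98,0.1,0.003,0,1,0.01,-0.41,-2.4,0.122,0.003,0,1,0.01,-0.45,-2.75,0.14,0.004,0,1,0.01,-0.45,-2.75,0.14,0.004,0,1,0.01,-0.45,-2.75,0.14,0.004,0]'

```text
time_s: 6.28
ee_pos: [0.6126, 0.136, 0.0701]
eef_rot: [3.133, 0.001, 0.027]
force: [-0.4, 4.9, -1.5]
grip_width: 0.0236
```

carry_out --commands '[-1,0,0,0,0,0,0,-1,0,0,0,0,0,0,-1,0,0,0,0,0,0,-1,0,0,0,0,0,0,-1,0,0,0,0,0,0,-1,0,0,0,0,0,0,-1,0,0,0.5,0,0,0,-1,0,0,2,0,0,0,-1,0,0,5,0,0,0,-1,0,0,8,0,0,0,-1,0,0,11,0,0,0,-1,0,0,13,0,0,0]'

```text
time_s: 7.28
ee_pos: [0.6131, 0.136, 0.2038]
eef_rot: [3.133, -0.002, 0.027]
force: [0.2, 0.5, 0.4]
grip_width: 0.0937
```

carry_out --commands '[-1,-3,-3,2,0,0,0,-1,-6,-6,4,0,0,0,-1,-9,-9,6,0,0,0,-1,-12,-12,7,0,0,0,-1,-15,-15,7,0,0,0,-1,-18,-18,7,0,0,0,-1,-20,-20,7,0,0,0,-1,-20,-20,7,0,0,0]'

```text
time_s: 7.95
ee_pos: [0.4101, -0.0666, 0.2748]
eef_rot: [3.132, -0.003, 0.024]
force: [-0.4, 0.8, 1.2]
grip_width: 0.0936
```

```bash
python3 - <<'E'
from h import *
o=ctrl.get_obs();print(o["time_s"],o["ee_pos"],o["grip_width"],o["force"])
ims=[]
for c in ["scene","side"]:
    p,d=viewer.camera(c);X=cloud(c,d);hsv=cv2.cvtColor(p,cv2.COLOR_BGR2HSV)
    near=(X[...,0]>.5)&(X[...,0]<.72)&(X[...,1]>0)&(X[...,1]<.4)&(d>0)
    k=near&(X[...,2]>.066)&(hsv[...,0]<18)&(hsv[...,1]>150);q=X[k];print(c,"knob",k.sum(),q.mean(0).round(4),q.min(0).round(3),q.max(0).round(3))
    for y0,y1 in [(.02,.05),(.15,.18),(.27,.3)]:
        b=near&(hsv[...,1]<70)&(X[...,1]>y0)&(X[...,1]<y1)&(X[...,2]>.045)&(X[...,2]<.12);q=X[b];print(" bar",y0,len(q),np.median(q,0).round(4) if len(q) else 0,q.max(0).round(3) if len(q) else 0)
    ims.append(cv2.resize(p[200:350,270:430] if c=="scene" else p[205:355,140:300],None,fx=2.5,fy=2.5,interpolation=cv2.INTER_CUBIC))
cv2.imwrite("pics/c4.png",np.hstack(ims))
E
```

```text
7.95 [ 0.41005773 -0.06655659  0.27480565] 0.09364425972036508 [-0.43777692  0.8093733   1.2283112 ]
scene knob 130 [0.6203 0.1355 0.0949] [0.605 0.123 0.07 ] [0.629 0.146 0.106]
 bar 0.02 29 [0.6219 0.0448 0.0571] [0.626 0.05  0.063]
 bar 0.15 90 [0.6173 0.1649 0.0579] [0.623 0.179 0.064]
 bar 0.27 101 [0.6131 0.2853 0.0581] [0.618 0.3   0.062]
side knob 169 [0.6096 0.1399 0.0936] [0.6   0.123 0.069] [0.624 0.148 0.106]
 bar 0.02 22 [0.6136 0.0452 0.0597] [0.621 0.049 0.062]
 bar 0.15 91 [0.6084 0.1642 0.0596] [0.617 0.179 0.062]
 bar 0.27 115 [0.604  0.2851 0.0603] [0.614 0.3   0.064]
```

View pics/c4.png

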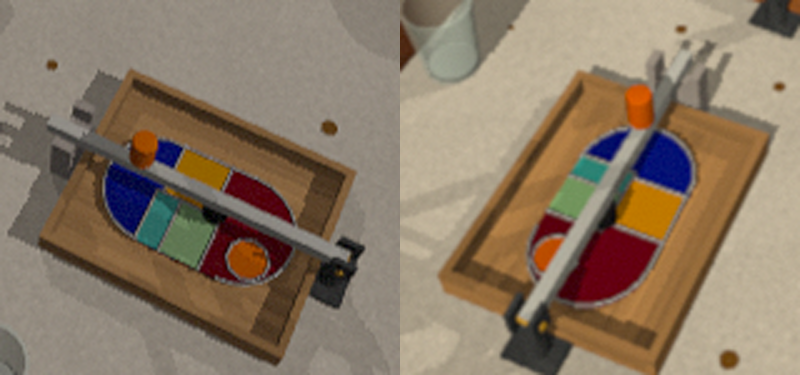

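The bar lies between the two cheeks (left crop about (75,130), right crop about (675,80)). It is level along its whole length, with its top at about 0.061 m, and the gripper is clear. I'll hand in.

```bash
python3 -c "
from station import ticket
print(ticket.hand_in())"
```

```text
the job is handed in; nothing more can be done
None
```

I gripped the orange knob, lifted its bar about 0.15 rad, swung it over the near cheek and lowered it into the keeper's notch. I then let go and moved the arm clear. The robot's clock read about 8 s, well under the 32 s limit.

- **Position:** the last scene and side pictures show the bar between the two cheeks. It is level along its whole length, with its top at 0.062–0.064 m against the expected 0.061 m. The knob is at about (0.615, 0.137), where I had worked out (0.614, 0.136) for latched.
- **Forces:** the wrist force was about 5 N or less at every reading.
- **Disagreement:** the scene and side cameras differ by about 9 mm in x on the visible surfaces, since each sees a different face of the bar. Their average matches the latched position.
- **Black-knob bar:** I did not touch it, and I took no separate measurement of it at the end.

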